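# Load the board test fixture and set its hold-down screw

## Robot

A 6-joint arm with a two-finger parallel gripper is mounted at the origin on the work surface. World frame = base frame: x ahead of the robot, y to its left, z up, the work surface at z = 0. Lengths are in m, angles in rad, forces in N, time in s.
With the tool pointing down it reaches from about 0.375 to 0.975 m from the base axis. Payload 3.8 kg.
Tool frame: the origin (TCP) lies at the very end of the fingers, on their centre line; the grasp point (between the pads) lies 19 mm behind it; z points along the fingers, y is the direction in which the jaws open and shut (so a half turn about z gives the same grasp; the last joint's range is limited). The gripper opens to 85 mm and grips with 20 to 120 N. Pads are 22 mm wide; open, the fingers measure 114 mm over their backs; the gripper's body (76 mm by 85 mm) begins 54 mm behind the grasp point. The pads swing forward as they close: fully open they stand 13 mm farther back than shut.
Start: joints at [1.159, 0.264, 1.604, -0, 1.274, -0.037], TCP at [0.247, 0.628, 0.231] pointing down, gripper open.
Joint ranges: [-2.63, 2.63], [-0.94, 2.18], [0.31, 2.57], [-1.31, 4.45], [0, 2.66], [-2.55, 2.55]. Speed limits (rad/s): [2.57, 2.57, 3.14, 3.14, 3.14, 3.14].

## Interface

Orientations are given as a rotation vector (axis times angle).
In Python, from workcell import read_state, read_camera, camera_info, finish_job gives the robot as it stands. The module is installed in compiled form; this text tells all that it offers.
- The arm moves only by the tool play_rows, never from a script. Its argument "motion" is a list of rows, each a list of 5 numbers: the shift along the tool's x, y, z in units of 1000 mm (1.0 is 1000 mm), then the turn about the tool's z in units of 2 pi rad (1.0 is 2 pi rad), then the finger opening in mm, from 0 to 85.4. A call has 1 to 5 rows; each row shifts and turns the commanded pose from where the row before left it, along the tool's axes as they then stand; what a row does not reach is not made up. A row lasts 1/8 s, in which the tool goes at most 62.5 mm and 10.7 degrees, less where a joint would pass 70% of its speed; a pose out of reach is approached as far as the arm can. A call with a number of a shift or a turn outside -1 to 1 is refused whole. A call with a gripper value outside its range is refused whole. The fingers move at their own pace and stop on an object; "squeeze" is the grip in N (left out, the last holds). Time passes only in rows, so rows that do not move let the fingers close. It gives the time, the measured TCP pose, the force and the opening at its end, in the units of the state.
- read_state(): the state, without advancing time (a new reading comes with each control period).
- read_camera(name): name is "side" or "top"; returns the picture (400x640x3 uint8, red, green, blue); there is no depth.
- camera_info(name): a dict with "intrinsics" (3x3 intrinsics, pixels), "pose" (4x4, takes a point from camera to world coordinates). Camera axes: x right, y down, z forward; pixel columns grow to the right and rows downward; lengths in m; the calibration is good to about 2 mm. A picture is of the moment at which its call begins. camera_info takes no time and is no camera call.
- finish_job(): hands the job in, once; it reports no verdict.
The state is a dict: "time": time; "q": joint angles; "joint_vel": joint speeds; "joint_torque": joint torques, N m; "tool_pos": TCP position; "tcp_rot": TCP orientation; "wrist_force": force on the tool from outside, world axes, zero at the start; "torque": the same for the moment, N m; "width": opening from 0.0 (shut) to 1.0 (fully open).
Only numpy, scipy, OpenCV 4.12 (cv2) and the standard library are available. Lean on these libraries where they do the work, as an engineer would, in place of code of your own. Each camera call takes 0.05 s, during which the arm holds its last target. There are 200 camera calls.

## Task

Slide the blue tray, with the circuit board lying in it, fully home into the slots of the test fixture. Then screw the black T-knob on the bridge down (clockwise from above) until it seats on the board's chip, and back it off a quarter turn so that the foot just clears the chip. Finish still gripping the knob there, so that it cannot creep while I tighten the lock nut, and leave the other things on the bench where they are.

Things in the scene. Friction and masses are not known exactly. Their poses are not given: they have to be found in the camera images.
- fixture: Board test fixture, fixed. Grey base plate 230 (x) x 190 (y) x 15 mm; origin at the centre of its underside, on the bench; +x is the way the tray goes in, z up. Its front half (x -115 to -16 mm) is a flat apron where the tray starts; then the slot between two guides, ended by a rear stop (face at x=94.5 mm, 33 mm high, contact block on it to 47 mm), and a dark interface box 42 mm high
- slot_mouth (a point): Middle of the slot's mouth on its floor: fixture x=0, y=0, 15 mm above the bench. The guides run from here 95 mm along +x, inner walls 123 mm apart, with lips (underside 22.5, top 27.5 mm above the bench) that reach 6 mm inwards over the tray's edges. Black lead-ins just before the mouth (x -16 to 2 mm) widen it to about 135 mm
- bridge_top (a point): Middle of the bridge's top, on the screw's axis: fixture x=48.5 mm, y=0, 60 mm above the bench. The aluminium beam is 24 mm wide in x and 176 mm long in y, underside 46 mm above the bench. On it sits a brass lock nut, 26 mm across and 8 mm high, round the screw and under the knob: it is fixed, leave it alone
- tray_home (a point): Point in the fixture where the tray's origin lies when the tray is fully home against the rear stop: 48.5 mm along the fixture's +x from its origin, 15 mm above the bench; axes as the fixture
- tray: Blue tray, plate 92 (x) x 120 (y) x 6 mm with a 4 mm high rim round the board; origin at the centre of the plate's underside, +x points to its leading edge (x=46 mm), z up. It starts on the apron, leading edge 30 to 40 mm before the slot mouth, up to 15 mm aside and 10 degrees askew. At -x a tongue (to x=-74 mm) carries an orange handle. 0.24 to 0.39 kg, board extra
- tray_grip (a point): Where to hold the tray's upright orange handle: 62 mm behind (-x) the tray's origin, 36 mm above the tray's underside, so 51 mm above the bench. The handle, a closed loop 18 (x) x 40 (y) mm, stands from 6 to 48 mm above the tray's underside; fingers closing along the tray's y take it across 40 mm with free room on both sides
- board: Green circuit board 80 (x) x 100 (y) x 2 mm lying loose inside the tray's rim with 1 mm of play all round; origin at the centre of its underside, 6 mm above the tray's underside. At its centre a square chip with a steel lid, 30 mm wide, its top 7 mm above the board's underside; other parts at most 12 mm high. 0.1 kg
- knob: Black T-bar knob of the hold-down thumbscrew above the bridge. Bar 46 (own x) x 12 (own y) x 22 mm high, white line on top of its +x arm; a hub 20 mm across reaches 9 mm below the bar. Origin on the axis at the bar's underside: 80 mm above the bench when seated, 0.95 mm higher per radian backed off. Seated, its x is the fixture's x; a quarter turn back, the fixture's y
- knob_grip (a point): Point on the knob's axis to grip, 14 mm above the bar's underside (8 mm below its top); grip across the bar's 12 mm thickness (own y); axes as the knob
- thumbscrew (a joint): Angle of the thumbscrew in rad: grows as it turns clockwise seen from above (downwards, 6 mm a turn); it stops firmly at 4.2, seated. It starts 2.6 to 3.5 rad short of that. The knob's yaw in the fixture is 4.2 minus this value. It takes about 0.1 N m to turn and stays where it is left. A quarter turn backed off is 2.63
- foot: Round rubber foot, 18 mm across, at the lower end of the thumbscrew under the bridge; it goes up and down with the screw and does not turn; origin at the centre of its underside, which meets the chip's lid when the screw seats with the tray home. At the start it is 2 to 3 mm higher, and the loaded tray passes below it
- spanner: Bystander: steel hook spanner with red sleeve, 145 mm long, flat on the bench beside the fixture; origin in the middle of its shank
- screw_dish: Bystander: grey dish 60 x 50 x 22 mm on the bench beside the fixture; origin at the centre of its underside
- spare_board: Bystander: blue circuit board 90 x 60 mm flat on the bench, at most 20 mm high; origin at the centre of its underside
- screwdriver: Bystander: screwdriver with red handle, 170 mm long, lying on the bench
- cleaner: Bystander: white bottle with blue cap, 48 mm across, 120 mm high; origin at the centre of its underside
- spool: Bystander: metal wire spool standing on its flange, 54 mm across, 37 mm high; origin at the centre of its underside
- multimeter: Bystander: yellow hand multimeter 150 x 75 x 42 mm lying face up; origin at the centre of its underside
Not all that is in view belongs to the job. What is shaped like the tray but purple or turquoise is not meant.

How it is judged:
By the outcome, as a careful person would: the job done as asked, in the order asked, and still so for the second after the job is handed in, while the arm keeps its last pose, push and grip.
It also fails if it takes over 67 s, if anything falls off the work surface, if the arm or the gripper's body presses on something with over 40 N, if the wrist force passes 120 N, or if a joint passes its speed limit or range.

## Working session

There is one attempt and no reset: what is moved stays moved. The work goes in short steps, Python scripts to look and compute and a tool call to move; the robot and the scene stay as the last step left them, time stands still between calls to the robot, and variables do not carry over. Pictures are saved under pics/ and viewed, about 8 in all and at most 12, crops included, and the job is handed in when it is done.

Besides the shell and the picture viewer there is one more tool, called after "Emit:" in YAML: its name, and indented under it one key for each argument. play_rows: Moves the arm, as the interface text tells. Shifts and turns lie within -1 to 1; 1 stands for 1000 mm of shift or 2 pi rad of turn. Its arguments: {"type":"object","properties":{"motion":{"type":"array","items":{"type":"array","items":{"type":"number"}}},"squeeze":{"type":"number"}},"required":["motion"]}

```bash
mkdir -p pics; python3 - <<'E'
from workcell import *
import cv2,numpy as np
print(read_state())
for n in("top","side"):
    i=camera_info(n);print(n,np.round(i["intrinsics"],2).tolist(),np.round(i["pose"],4).tolist())
    cv2.imwrite(f"pics/{n}0.png",cv2.cvtColor(read_camera(n),cv2.COLOR_RGB2BGR))
E
```

```text
{'time': 0.0, 'q': array([ 1.15910976e+00,  2.64773700e-01,  1.60539598e+00, -9.23049223e-07,
        1.27365633e+00, -3.68910408e-02]), 'joint_vel': array([-0.00078829, -0.00037985, -0.00044525, -0.00103739,  0.00057217,
       -0.00066328]), 'joint_torque': array([-1.93961954e-03, -5.15110695e+01, -3.67311358e+01, -1.33119090e-05,
        1.30011037e-02, -5.63661928e-06]), 'tool_pos': array([0.24681057, 0.62747741, 0.22993628]), 'tcp_rot': array([-0.58519451, -3.08610186,  0.00342006]), 'wrist_force': array([ 0.10767564,  0.12659162, -0.57903628]), 'torque': array([-0.01025026, -0.0039811 , -0.03558978]), 'width': 1.0005494708897031}
top [[518.61, 0.0, 320.78], [0.0, 518.61, 197.47], [0.0, 0.0, 1.0]] [[0.0104, -0.9979, 0.0636, 0.4069], [-0.9999, -0.0105, -0.0009, 0.0068], [0.0016, -0.0635, -0.998, 1.4403], [0.0, 0.0, 0.0, 1.0]]
side [[370.11, 0.0, 324.51], [0.0, 370.11, 199.16], [0.0, 0.0, 1.0]] [[0.9112, -0.216, 0.3508, 0.1271], [-0.4118, -0.4517, 0.7914, -0.8412], [-0.0125, -0.8656, -0.5006, 0.6231], [0.0, 0.0, 0.0, 1.0]]
```

View pics/top0.png

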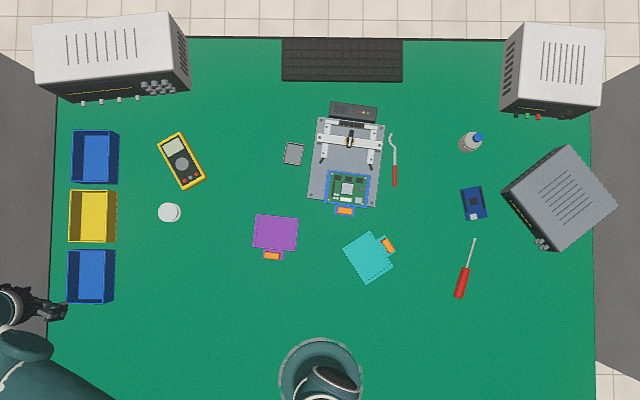

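View pics/side0.png

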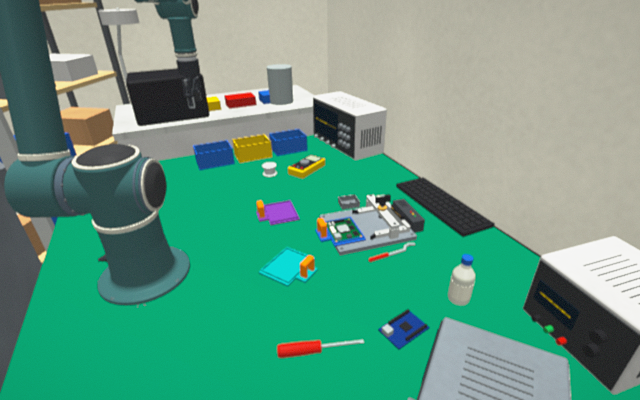

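The top view shows the fixture around (347,155), the blue tray at (347,188) with its orange handle at (345,211), and the knob at (350,141). The side view shows the handle at (322,228). I'll zoom in on the fixture.

```bash
python3 - <<'E'
import cv2
a=cv2.imread("pics/top0.png")[95:223,290:400];b=cv2.imread("pics/side0.png")[180:260,305:435]
cv2.imwrite("pics/tz.png",cv2.resize(a,None,fx=4.6,fy=4.6,interpolation=cv2.INTER_CUBIC))
cv2.imwrite("pics/sz.png",cv2.resize(b,None,fx=6,fy=6,interpolation=cv2.INTER_CUBIC))
E
```

```text
(no output)
```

View pics/tz.png

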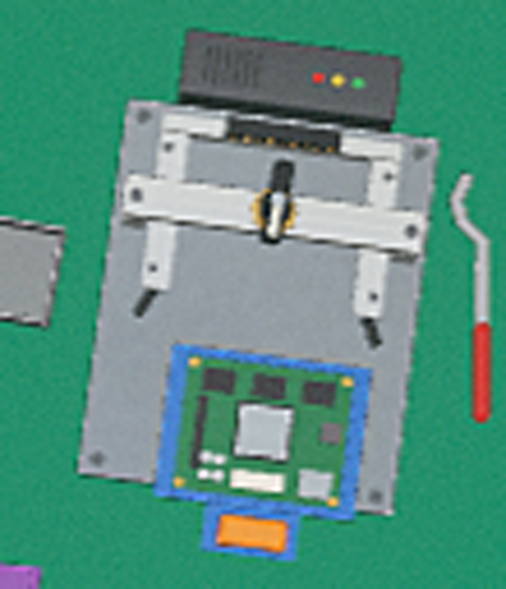

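View pics/sz.png

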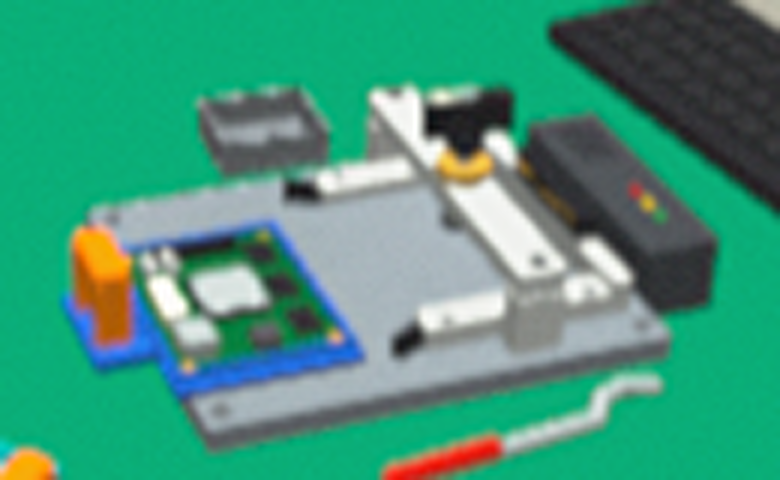

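The zooms (4.6x from (290,95) and 6x from (305,180)) show the fixture, tray and handle clearly. The knob's white line points at −x, as expected. Now I'll fit the poses from the corner picks.

```bash
cat > h.py <<'E'
import numpy as np,cv2
from scipy.optimize import least_squares
from scipy.spatial.transform import Rotation as R
from workcell import *
Z={"t":("top",4.6,290,95),"s":("side",6,305,180)}
def px(c,p):
    n,f,x,y=Z[c]; return (np.array(p,float)+.5)/f-.5+[x,y]
def proj(n,P):
    i=camera_info(n);M=np.linalg.inv(i["pose"]);c=np.atleast_2d(P)@M[:3,:3].T+M[:3,3]
    u=c@i["intrinsics"].T;return u[:,:2]/u[:,2:]
def ray(n,uv,z):
    i=camera_info(n);d=i["pose"][:3,:3]@np.linalg.solve(i["intrinsics"],[*uv,1]);o=i["pose"][:3,3]
    return o+d*(z-o[2])/d[2]
def fit(pts,x0=(.55,-.05,-.1)):
    "pts: (cam, zoomed pixel, local xyz from bench)"
    def f(v):
        c,s=np.cos(v[2]),np.sin(v[2]);r=[]
        for cam,p,(x,y,z) in pts:
            r+=list(proj(Z[cam][0],[v[0]+c*x-s*y,v[1]+s*x+c*y,z])[0]-px(cam,p))
        return r
    o=least_squares(f,x0,loss="soft_l1");return o.x,np.array(f(o.x)).reshape(-1,2)
E
python3 - <<'E'
from h import *
fx=[("t",(127,99),(.115,.095,.015)),("t",(439,137),(.115,-.095,.015)),("t",(391,513),(-.115,-.095,.015)),("t",(80,472),(-.115,.095,.015)),
("s",(88,208),(-.115,.095,.015)),("s",(205,432),(-.115,-.095,.015)),("s",(668,335),(.115,-.095,.015))]
tr=[("t",(173,345),(.046,.06,.021)),("t",(371,370),(.046,-.06,.021)),("t",(352,519),(-.046,-.06,.021)),("t",(156,495),(-.046,.06,.021)),
("t",(252,531),(-.062,0,.063)),("s",(364,355),(.046,-.06,.021)),("s",(180,387),(-.046,-.06,.021)),("s",(102,244),(-.062,0,.063))]
for n,p in(("fix",fx),("tray",tr)):
    for q in(p,[a for a in p if a[0]=="t"]):
        v,r=fit(q);print(n,v.round(4),np.degrees(v[2]).round(2),r.round(1).tolist())
    if n=="fix":F=fit(p)[0]
c,s=np.cos(F[2]),np.sin(F[2])
k=F[:2]+[c*.0485,s*.0485];print("bridge",k)
e=[ray("top",px("t",p),.105) for p in((284,162),(272,242))];print("knob ends",e,(e[0]+e[1])/2)
T=fit(tr)[0];d=T[:2]-F[:2];print("tray in fix",c*d[0]+s*d[1],-s*d[0]+c*d[1],np.degrees(T[2]-F[2]))
print(R.from_rotvec(read_state()["tcp_rot"]).as_matrix().round(3))
E
```

```text
fix [ 0.6003 -0.0638 -0.1192] -6.83 [[0.3, -0.5], [0.3, -0.0], [0.6, 0.2], [-0.3, 0.2], [-1.1, 0.0], [-0.1, -0.8], [0.3, -0.7]]
fix [ 0.6002 -0.0632 -0.1174] -6.73 [[0.0, -0.4], [-0.0, -0.1], [0.4, 0.2], [-0.4, 0.3]]
tray [ 0.5236 -0.0659 -0.1125] -6.45 [[-0.0, -0.6], [0.2, -0.7], [0.4, 0.0], [-0.4, -0.1], [0.5, -0.1], [-0.1, -1.0], [-1.1, 0.2], [-0.7, 0.4]]
tray [ 0.5228 -0.0655 -0.1158] -6.63 [[-0.1, -0.4], [0.1, -0.4], [0.2, 0.4], [-0.6, 0.1], [0.3, 0.2]]
bridge [ 0.64845282 -0.06957594]
knob ends [array([ 0.66911525, -0.07217673,  0.105     ]), array([ 0.62342131, -0.06570879,  0.105     ])] [ 0.64626828 -0.06894276  0.105     ]
tray in fix -0.07591617046542949 -0.01114433226774794 0.3802476108684764
[[-0.931  0.366 -0.001]
 [ 0.366  0.931 -0.002]
 [ 0.    -0.002 -1.   ]]
```

Emit:
play_rows:
  motion:
    - [-0.037,-0.046,0,0,85]
    - [-0.037,-0.046,0,0,85]
    - [-0.037,-0.046,0,0,85]
    - [-0.037,-0.046,0,0,85]
    - [-0.037,-0.046,0,0,85]
  squeeze: 50

```text
time: 0.72
tool_pos: [0.3351, 0.3444, 0.2308]
tcp_rot: [-0.584, -3.087, 0.001]
wrist_force: [1.8, -0.2, 0.7]
width: 0.998
```

Emit:
play_rows:
  motion:
    - [-0.037,-0.046,0,0,85]
    - [-0.037,-0.046,0,0,85]
    - [-0.037,-0.046,0,0,85]
    - [-0.037,-0.046,0,0,85]
    - [-0.037,-0.046,0,0,85]

```text
time: 1.35
tool_pos: [0.423, 0.0628, 0.2312]
tcp_rot: [0.585, 3.086, 0.0]
wrist_force: [1.1, 0.4, 0.0]
width: 0.995
```

Emit:
play_rows:
  motion:
    - [-0.037,-0.046,0,0,85]
    - [-0.037,-0.046,0,0,85]
    - [0,0,0,-0.0205,85]
    - [0,0,0,-0.0205,85]
    - [0,0,0,0,85]

```text
time: 1.98
tool_pos: [0.4578, -0.0483, 0.2308]
tcp_rot: [-0.187, -3.135, -0.0]
wrist_force: [-0.4, -0.1, 0.4]
width: 0.994
```

```bash
cat >> h.py <<'E'
def to(xy,yaw_y,z):
    "print tool-frame shift to world xy,z and turn so tool y points at yaw_y (deg)"
    s=read_state();M=R.from_rotvec(s["tcp_rot"]).as_matrix();d=np.array([*xy,z])-s["tool_pos"]
    a=np.degrees(np.arctan2(M[1,1],M[0,1]))
    print("t",s["time"],"pos",s["tool_pos"].round(4),"yawY",a.round(2),"tilt",M[:,2].round(3),"shift",(M.T@d).round(4),"turn",(-(yaw_y-a)/360).round(4),"q",s["q"].round(2),"F",s["wrist_force"].round(1),"T",s["torque"].round(2),"w",round(float(s["width"]),3))
E
python3 -c "
from h import *
to((.4613,-.0585),83.4,.038)"
```

```text
t 1.975 pos [ 0.4578 -0.0483  0.2308] yawY 83.16 tilt [-0.001  0.    -1.   ] shift [-0.0049 -0.0097  0.1928] turn -0.0007 q [-0.16 -0.15  2.04  0.    1.25 -1.61] F [-0.4 -0.1  0.4] T [ 0.02 -0.03 -0.02] w 0.994
```

Emit:
play_rows:
  motion:
    - [-0.005,-0.01,0.05,0,85]
    - [0,0,0.05,0,85]
    - [0,0,0.05,0,85]
    - [0,0,0.043,0,85]
    - [0,0,0,0,85]

```text
time: 2.6
tool_pos: [0.4579, -0.0575, 0.0348]
tcp_rot: [-0.185, -3.127, -0.002]
wrist_force: [-0.5, 0.3, 0.2]
width: 0.994
```

```bash
python3 -c "
from h import *
to((.4613,-.0585),83.4,.038)
a=read_camera('side')[:,:,::-1][180:260,285:415]
b=read_camera('top')[:,:,::-1][135:235,290:420]
a=cv2.resize(a,(780,480),interpolation=2);b=cv2.resize(b,(780,600),interpolation=2)
cv2.imwrite('pics/g.png',cv2.resize(np.hstack([cv2.resize(a,(400,246)),cv2.resize(b,(400,308))[:246]]),None,fx=1,fy=1))
cv2.imwrite('pics/g.png',np.vstack([cv2.resize(a,(500,300)),cv2.resize(b,(500,385))[:300]]))
"
```

```text
t 2.6 pos [ 0.4579 -0.0575  0.0348] yawY 83.21 tilt [-0.009  0.002 -1.   ] shift [-0.0035 -0.0006 -0.0032] turn -0.0005 q [-0.18  0.09  2.22 -0.    0.85 -1.63] F [-0.5  0.3  0.2] T [ 0.05  0.02 -0.04] w 0.994
```

View pics/g.png

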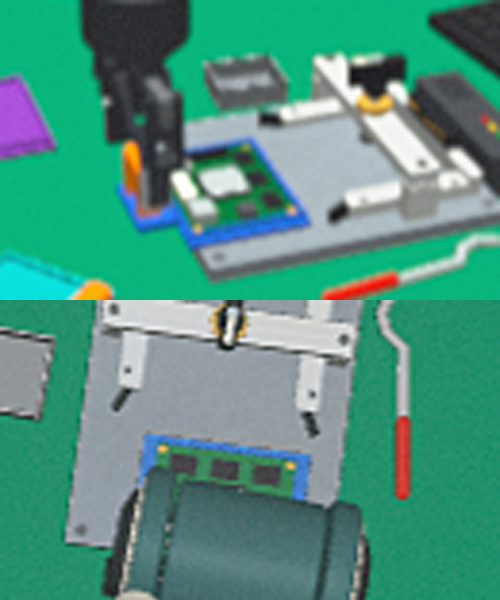

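The fingers straddle the orange handle (upper half, about (150,175)), and everything else is undisturbed. Closing now.

Emit:
play_rows:
  motion:
    - [-0.003,0,-0.002,0,85]
    - [0,0,0,0,20]
    - [0,0,0,0,20]
    - [0,0,0,0,20]
    - [0,0,0,0,20]
  squeeze: 50

```text
time: 3.32
tool_pos: [0.4655, -0.0591, 0.0413]
tcp_rot: [0.184, 3.135, -0.0]
wrist_force: [-2.1, -0.1, 6.5]
width: 0.457
```

Emit:
play_rows:
  motion:
    - [0,0,0,0,20]
    - [0,0,0,0,20]
    - [0,0,0,0,20]

```text
time: 3.7
tool_pos: [0.4655, -0.0591, 0.0413]
tcp_rot: [0.184, 3.135, -0.0]
wrist_force: [-1.1, 0.5, 7.3]
width: 0.456
```

```bash
python3 -c "
from h import *
to((.4613,-.0585),83.4,.038)"
```

```text
t 3.7 pos [ 0.4655 -0.0591  0.0413] yawY 83.27 tilt [ 0.001 -0.    -1.   ] shift [0.0042 0.0001 0.0033] turn -0.0004 q [-0.18  0.08  2.2  -0.    0.85 -1.63] F [-1.1  0.5  7.3] T [ 0.05  0.25 -0.03] w 0.456
```

Emit:
play_rows:
  motion:
    - [0,0,-0.0012,0,20]
    - [0,0.004,0,0,20]
    - [0,0.004,0,0,20]
    - [0,0.003,0,0,20]
    - [0,0,0,0,20]

```text
time: 4.32
tool_pos: [0.4662, -0.0475, 0.0414]
tcp_rot: [-0.183, -3.136, -0.001]
wrist_force: [0.0, 0.7, -0.5]
width: 0.453
```

Emit:
play_rows:
  motion:
    - [-0.005,0,0,0,20]
    - [-0.008,0,0,0,20]
    - [-0.005,0,0,0,20]
    - [0,0,0,0,20]

```text
time: 4.82
tool_pos: [0.4851, -0.0502, 0.0414]
tcp_rot: [0.184, 3.135, -0.0]
wrist_force: [0.0, 0.8, -2.6]
width: 0.456
```

```bash
python3 -c "
from h import *
to((.4613,-.0585),83.4,.038)
b=read_camera('top')[:,:,::-1][110:200,300:400]
cv2.imwrite('pics/m.png',cv2.resize(b,None,fx=6.6,fy=6.6,interpolation=2))
"
```

```text
t 4.825 pos [ 0.4851 -0.0502  0.0414] yawY 83.28 tilt [ 0.001 -0.    -1.   ] shift [ 0.0226 -0.011   0.0033] turn -0.0003 q [-0.15  0.12  2.17  0.    0.86 -1.61] F [ 0.   0.8 -2.6] T [ 0.03 -0.07  0.02] w 0.456
```

View pics/m.png

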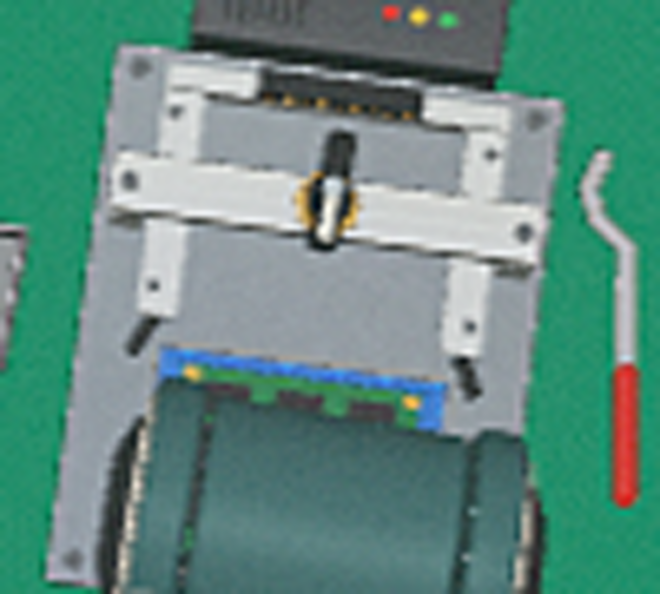

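The picture shows the tray's leading edge from (161,347) to (446,384) and the guide lip inner ends at about (181,318) and (443,352). I'll check the lateral offset numerically.

```bash
python3 - <<'E'
from h import *
Z["m"]=("top",6.6,300,110)
r=lambda p,z:ray("top",px("m",p),z)[:2]
A,B=r((161,348),.021),r((446,385),.021)
L,Rr=r((181,318),.0275),r((443,353),.0275)
l2,r2=r((203,103),.0275),r((469,130),.0275)
ol,orr=r((138,313),.0275),r((479,357),.0275)
for yaw in(-.1175,-.1192):
    u=np.array([np.cos(yaw),np.sin(yaw)]);v=np.array([-u[1],u[0]])
    o=np.array([.6003,-.0635])
    for n,p in dict(A=A,B=B,L=L,R=Rr,ol=ol,orr=orr,bl=r((120,45),.015),br=r((564,101),.015)).items():print(n,(u@(p-o)*1e3).round(1),(v@(p-o)*1e3).round(1),end=" ; ")
    print("tray mid",v@((A+B)/2-o)*1e3,"slot mid",v@((L+Rr)/2-o)*1e3,"outer mid",v@((ol+orr)/2-o)*1e3)
    d=A-B;print("tray yaw",np.degrees(np.arctan2(-d[0],d[1])))
E
```

```text
A -13.0 60.0 ; B -13.2 -59.8 ; L -0.4 53.3 ; R -1.0 -56.5 ; ol -0.6 71.3 ; orr -0.7 -71.5 ; bl 113.0 93.6 ; br 113.3 -94.9 ; tray mid 0.11645324269227696 slot mid -1.5593302347833236 outer mid -0.08172858014746981
tray yaw -6.834321699441305
A -13.1 60.0 ; B -13.1 -59.8 ; L -0.4 53.3 ; R -0.9 -56.5 ; ol -0.7 71.3 ; orr -0.6 -71.5 ; bl 112.9 93.8 ; br 113.5 -94.7 ; tray mid 0.09416131145798698 slot mid -1.5604517546810965 outer mid -0.08281555350706493
tray yaw -6.834321699441305
```

Emit:
play_rows:
  motion:
    - [-0.004,-0.0005,0,0,20]
    - [-0.006,0,0,0,20]
    - [-0.006,0,0,0,20]
    - [-0.004,0,0,0,20]
    - [0,0,0,0,20]

```text
time: 5.5
tool_pos: [0.5048, -0.0531, 0.0414]
tcp_rot: [0.184, 3.135, -0.0]
wrist_force: [-0.2, -0.5, -2.0]
width: 0.457
```

```bash
python3 -c "
from h import *
to((.4613,-.0585),83.4,.038)"
```

```text
t 5.5 pos [ 0.5048 -0.0531  0.0414] yawY 83.28 tilt [ 0.001 -0.    -1.   ] shift [ 0.0425 -0.0104  0.0034] turn -0.0003 q [-0.15  0.15  2.13 -0.    0.86 -1.61] F [-0.2 -0.5 -2. ] T [-0.04 -0.07 -0.04] w 0.457
```

Emit:
play_rows:
  motion:
    - [-0.005,0,0,0,20]
    - [-0.007,0,0,0,20]
    - [-0.007,0,0,0,20]
    - [-0.005,0,0,0,20]
    - [0,0,0,0,20]

```text
time: 6.12
tool_pos: [0.5286, -0.0559, 0.0415]
tcp_rot: [0.184, 3.135, -0.0]
wrist_force: [-0.3, -0.5, -2.8]
width: 0.457
```

```bash
python3 -c "
from h import *
to((.4613,-.0585),83.4,.038)"
```

```text
t 6.125 pos [ 0.5286 -0.0559  0.0415] yawY 83.29 tilt [ 0.001 -0.    -1.   ] shift [ 0.0666 -0.0105  0.0034] turn -0.0003 q [-0.15  0.19  2.08 -0.    0.87 -1.61] F [-0.3 -0.5 -2.8] T [-0.03 -0.03  0.03] w 0.457
```

Emit:
play_rows:
  motion:
    - [-0.006,0,0,0,20]
    - [-0.009,0,0,0,20]
    - [-0.009,0,0,0,20]
    - [-0.006,0,0,0,20]
    - [0,0,0,0,20]

```text
time: 6.75
tool_pos: [0.5585, -0.0594, 0.0415]
tcp_rot: [0.184, 3.135, -0.0]
wrist_force: [1.0, 0.5, -2.8]
width: 0.462
```

Emit:
play_rows:
  motion:
    - [-0.005,0,0,0,20]
    - [-0.007,0,0,0,20]
    - [-0.006,0,0,0,20]
    - [-0.004,0,0,0,20]
    - [0,0,0,0,20]

```text
time: 7.38
tool_pos: [0.5801, -0.062, 0.0415]
tcp_rot: [0.184, 3.135, -0.0]
wrist_force: [1.0, 0.0, -3.1]
width: 0.456
```

```bash
python3 -c "
from h import *
to((.591,-.0625),83.4,.041)"
```

```text
t 7.375 pos [ 0.5801 -0.062   0.0415] yawY 83.28 tilt [ 0.001 -0.    -1.   ] shift [-0.0108  0.0008  0.0005] turn -0.0003 q [-0.15  0.28  1.97 -0.    0.9  -1.6 ] F [ 1.   0.  -3.1] T [-0.05 -0.03  0.01] w 0.456
```

Smooth so far. About 10 mm is left, so I'll approach slowly and stop on force.

Emit:
play_rows:
  motion:
    - [-0.003,0,0,0,20]
    - [-0.003,0,0,0,20]
    - [-0.002,0,0,0,20]
    - [0,0,0,0,20]

```text
time: 7.88
tool_pos: [0.5878, -0.0628, 0.0415]
tcp_rot: [0.184, 3.136, -0.0]
wrist_force: [1.1, 0.5, -2.6]
width: 0.455
```

Emit:
play_rows:
  motion:
    - [-0.001,0,0,0,20]
    - [-0.0005,0,0,0,20]
    - [0,0,0,0,20]

```text
time: 8.25
tool_pos: [0.5888, -0.063, 0.0415]
tcp_rot: [-0.184, -3.136, -0.0]
wrist_force: [-0.6, 0.1, -1.6]
width: 0.456
```

Emit:
play_rows:
  motion:
    - [-0.001,0,0,0,20]
    - [0,0,0,0,20]

```text
time: 8.5
tool_pos: [0.59, -0.0631, 0.0415]
tcp_rot: [0.184, 3.136, 0.0]
wrist_force: [-0.5, 0.2, -2.7]
width: 0.455
```

Emit:
play_rows:
  motion:
    - [-0.001,0,0,0,20]
    - [0,0,0,0,20]

```text
time: 8.75
tool_pos: [0.5905, -0.0631, 0.0414]
tcp_rot: [-0.184, -3.135, -0.0]
wrist_force: [-2.0, 0.4, -1.4]
width: 0.457
```

Emit:
play_rows:
  motion:
    - [-0.001,0,0,0,20]
    - [0,0,0,0,20]

```text
time: 9.0
tool_pos: [0.5906, -0.0631, 0.0414]
tcp_rot: [-0.184, -3.133, -0.0]
wrist_force: [-4.7, 1.2, 1.4]
width: 0.451
```

Emit:
play_rows:
  motion:
    - [-0.0015,0,0,0,20]
    - [-0.0015,0,0,0,20]
    - [0,0,0,0,20]
    - [0,0,0,0,20]

```text
time: 9.5
tool_pos: [0.5904, -0.0631, 0.0413]
tcp_rot: [-0.183, -3.127, -0.001]
wrist_force: [-15.1, 2.4, 10.5]
width: 0.453
```

Emit:
play_rows:
  motion:
    - [-0.0015,0,0,0,20]
    - [-0.0015,0,0,0,20]
    - [0,0,0,0,20]
    - [0,0,0,0,20]

```text
time: 10.0
tool_pos: [0.5905, -0.0631, 0.0413]
tcp_rot: [-0.183, -3.121, -0.002]
wrist_force: [-22.5, 1.9, 18.4]
width: 0.456
```

Emit:
play_rows:
  motion:
    - [0.0025,0,0,0,20]
    - [0.0025,0,0,0,20]
    - [0,0,0,0,20]
    - [0,0,0,0,85]
    - [0,0,0,0,85]

```text
time: 10.62
tool_pos: [0.5943, -0.0637, 0.0423]
tcp_rot: [0.184, 3.133, -0.0]
wrist_force: [0.2, 0.4, 0.4]
width: 0.869
```

Emit:
play_rows:
  motion:
    - [0,0,0,0,85]
    - [0,0,0,0,85]
    - [0,0,0,0,85]
    - [0,0,-0.02,0,85]
    - [0,0,-0.04,0,85]

```text
time: 11.25
tool_pos: [0.5912, -0.0632, 0.1011]
tcp_rot: [-0.184, -3.132, -0.001]
wrist_force: [1.3, 0.1, 0.2]
width: 0.997
```

Emit:
play_rows:
  motion:
    - [0,0,-0.05,0,85]
    - [0.04,0,-0.04,0,85]
    - [0.06,0,0,0,85]
    - [0.06,0,0,0,85]
    - [0,0,0,0,85]

```text
time: 11.88
tool_pos: [0.4292, -0.044, 0.1913]
tcp_rot: [-0.184, -3.134, -0.0]
wrist_force: [0.1, -0.2, 0.3]
width: 0.993
```

```bash
python3 - <<'E'
from h import *
Z["m"]=("top",6.6,300,110)
for a,b in(((343,132),(325,248)),):
    p,q=[ray("top",px("m",e),.105) for e in(a,b)];print(p,q,(p+q)/2,np.degrees(np.arctan2(*(q-p)[1::-1])))
for uv,z in(((327,204),.068),):print("nut",ray("top",px("m",uv),z))
to((.6484,-.0693),83.2,.18)
im=read_camera("top")[:,:,::-1];cv2.imwrite("pics/h.png",cv2.resize(im[95:205,290:400],None,fx=5.4,fy=5.4,interpolation=2))
E
```

```text
[ 0.66977888 -0.07268656  0.105     ] [ 0.62359594 -0.06591282  0.105     ] [ 0.64668741 -0.06929969  0.105     ] 171.65581949423316
nut [ 0.64755863 -0.0686103   0.068     ]
t 11.875 pos [ 0.4292 -0.044   0.1913] yawY 83.29 tilt [-0.002  0.    -1.   ] shift [-0.2207  0.0005  0.0109] turn 0.0002 q [-0.16 -0.18  2.14 -0.    1.18 -1.61] F [ 0.1 -0.2  0.3] T [ 0.01 -0.01  0.  ] w 0.993
```

View pics/h.png

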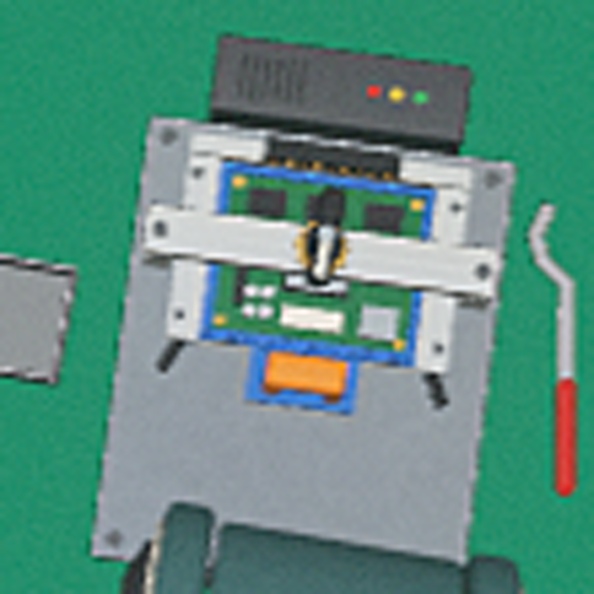

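The tray's leading edge is against the rear stop and the handle is at (307,372). The knob is at (320,235), white line still facing −x. Next is the knob.

Emit:
play_rows:
  motion:
    - [-0.04,0,0,0.003,85]
    - [-0.055,0,0,0,85]
    - [-0.055,0,0,0,85]
    - [-0.05,0,0,0,85]
    - [-0.019,0,0,0,85]

```text
time: 12.55
tool_pos: [0.6559, -0.0744, 0.192]
tcp_rot: [0.213, 3.131, -0.0]
wrist_force: [-1.3, -0.1, 0.3]
width: 0.999
```

Emit:
play_rows:
  motion:
    - [0,0,0,0,85]
    - [0,0,0,0,85]

```text
time: 12.8
tool_pos: [0.6512, -0.0737, 0.1916]
tcp_rot: [-0.213, -3.134, -0.0]
wrist_force: [0.2, 0.9, -0.3]
width: 0.992
```

```bash
python3 - <<'E'
from h import *
to((.6475,-.0692),82.3,.078)
Z["h"]=("top",5.4,290,95)
F=np.array([.6003,-.0635]);u=np.array([np.cos(.118),-np.sin(.118)]);v=np.array([-u[1],u[0]])
for n,p,z in(("rearL",(203,338),.025),("rearR",(413,362),.025),("handle",(305,372),.063),("leadL",(222,165),.025),("leadR",(437,186),.025)):
    d=ray("top",px("h",p),z)[:2]-F;print(n,(u@d*1e3).round(1),(v@d*1e3).round(1))
E
```

```text
t 12.8 pos [ 0.6512 -0.0737  0.1916] yawY 82.21 tilt [-0.  0. -1.] shift [0.0043 0.0039 0.1136] turn -0.0003 q [-0.15  0.25  1.69  0.    1.2  -1.59] F [ 0.2  0.9 -0.3] T [-0.01  0.01  0.  ] w 0.992
rearL 1.6 53.1
rearR 3.1 -54.5
handle -14.1 0.7
leadL 91.1 54.8
leadR 94.5 -55.5
```

Emit:
play_rows:
  motion:
    - [0.004,0.004,0.03,0,85]
    - [0,0,0.045,0,85]
    - [0,0,0.03,0,85]
    - [0,0,0.008,0,85]
    - [0,0,0,0,85]

```text
time: 13.42
tool_pos: [0.6474, -0.0691, 0.079]
tcp_rot: [0.214, 3.134, -0.0]
wrist_force: [-0.0, -0.4, 0.2]
width: 0.994
```

Emit:
play_rows:
  motion:
    - [0,0,0,0,85]
    - [0,0,0,0,85]

```text
time: 13.68
tool_pos: [0.6489, -0.0694, 0.0805]
tcp_rot: [0.213, 3.131, -0.0]
wrist_force: [0.6, 0.2, 0.0]
width: 0.994
```

```bash
python3 -c "
from h import *
to((.6475,-.0692),82.3,.078)
a=read_camera('side')[:,:,::-1][150:250,305:435]
cv2.imwrite('pics/k.png',cv2.resize(a,None,fx=5,fy=5,interpolation=2))"
```

```text
t 13.675 pos [ 0.6489 -0.0694  0.0805] yawY 82.21 tilt [ 0.003 -0.    -1.   ] shift [ 0.0014 -0.      0.0025] turn -0.0003 q [-0.14  0.35  1.79  0.    1.   -1.58] F [0.6 0.2 0. ] T [ 0.06 -0.01 -0.01] w 0.994
```

View pics/k.png

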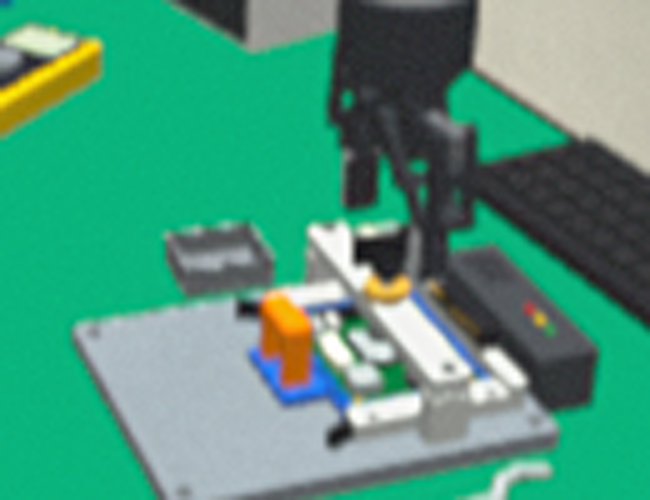

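Emit:
play_rows:
  motion:
    - [0.001,0,0.0025,0,85]
    - [0,0,0,0,40]
    - [0,0,0,0,0]
    - [0,0,0,0,0]
    - [0,0,0,0,0]
  squeeze: 50

```text
time: 14.35
tool_pos: [0.6466, -0.0696, 0.0763]
tcp_rot: [0.213, 3.134, -0.002]
wrist_force: [-1.1, -1.0, 1.0]
width: 0.184
```

Emit:
play_rows:
  motion:
    - [0,0,0,0,0]
    - [0,0,0,0,0]
    - [0,0,0,0,0]

```text
time: 14.72
tool_pos: [0.6466, -0.0694, 0.0762]
tcp_rot: [0.213, 3.134, -0.001]
wrist_force: [-1.2, -2.6, 1.3]
width: 0.193
```

```bash
python3 -c "
from h import *
to((.6478,-.0693),82.3,.078)"
```

```text
t 14.725 pos [ 0.6466 -0.0694  0.0762] yawY 82.21 tilt [ 0.    -0.001 -1.   ] shift [-0.0012  0.0003 -0.0018] turn -0.0003 q [-0.14  0.35  1.8  -0.    1.   -1.58] F [-1.2 -2.6  1.3] T [-0.47  0.31  0.  ] w 0.193
```

The opening reads 16.5 mm on a 12 mm bar, so the fingertips are probably touching the 20 mm hub. I'll open, raise 5 mm and grip again.

Emit:
play_rows:
  motion:
    - [0,0,0,0,40]
    - [0,0,0,0,40]
    - [-0.001,0,-0.006,0,40]
    - [0,0,0,0,0]
    - [0,0,0,0,0]

```text
time: 15.35
tool_pos: [0.6483, -0.0697, 0.0833]
tcp_rot: [0.213, 3.133, -0.001]
wrist_force: [-1.0, -1.3, 3.2]
width: 0.127
```

Emit:
play_rows:
  motion:
    - [0,0,0,0,0]
    - [0,0,0,0,0]
    - [0,0,0,0,0]
    - [0,0,0,0,0]

```text
time: 15.85
tool_pos: [0.6483, -0.0697, 0.0832]
tcp_rot: [0.214, 3.133, -0.001]
wrist_force: [-1.6, -2.3, 4.9]
width: 0.123
```

```bash
python3 -c "
from h import *
to((.6478,-.0693),82.3,.083)"
```

```text
t 15.85 pos [ 0.6483 -0.0697  0.0832] yawY 82.2 tilt [ 0.002 -0.001 -1.   ] shift [0.0006 0.0003 0.0002] turn -0.0003 q [-0.15  0.34  1.79 -0.    1.01 -1.58] F [-1.6 -2.3  4.9] T [-0.24  0.17 -0.03] w 0.123
```

Now it reads about 12 mm, a clean grip on the bar. Starting the clockwise turn.

Emit:
play_rows:
  motion:
    - [0,0,0.0001,0.02,0]
    - [0,0,0.00015,0.025,0]
    - [0,0,0.00015,0.025,0]
    - [0,0,0.00015,0.02,0]
    - [0,0,0,0,0]

```text
time: 16.48
tool_pos: [0.6482, -0.0699, 0.0826]
tcp_rot: [1.08, 2.948, -0.001]
wrist_force: [-2.0, -2.1, 6.5]
width: 0.128
```

```bash
python3 -c "
from h import *
to((.6478,-.0693),82.3,.083)"
```

```text
t 16.475 pos [ 0.6482 -0.0699  0.0826] yawY 49.75 tilt [ 0.001 -0.001 -1.   ] shift [ 0.0007  0.0002 -0.0004] turn -0.0904 q [-0.15  0.34  1.79 -0.    1.01 -1.01] F [-2.  -2.1  6.5] T [-0.45  0.2  -0.09] w 0.128
```

Emit:
play_rows:
  motion:
    - [0,0,0.00015,0.025,0]
    - [0,0,0.00015,0.025,0]
    - [0,0,0.00015,0.025,0]
    - [0,0,0.00015,0.025,0]
    - [0,0,0.00015,0.025,0]

```text
time: 17.1
tool_pos: [0.648, -0.0701, 0.0819]
tcp_rot: [2.131, 2.306, -0.001]
wrist_force: [-2.0, -2.7, 5.7]
width: 0.127
```

Emit:
play_rows:
  motion:
    - [0,0,0.00015,0.025,0]
    - [0,0,0.00015,0.025,0]
    - [0,0,0.00015,0.025,0]
    - [0,0,0.00015,0.025,0]
    - [0,0,0.00015,0.025,0]

```text
time: 17.73
tool_pos: [0.6476, -0.0701, 0.0812]
tcp_rot: [2.851, 1.316, -0.001]
wrist_force: [-3.2, -2.9, 7.0]
width: 0.127
```

Emit:
play_rows:
  motion:
    - [0,0,0.00015,0.025,0]
    - [0,0,0.00015,0.025,0]
    - [0,0,0.0001,0.02,0]
    - [0,0,0,0,0]

```text
time: 18.23
tool_pos: [0.6475, -0.0699, 0.0807]
tcp_rot: [3.069, 0.668, -0.001]
wrist_force: [-2.5, -2.8, 7.8]
width: 0.131
```

```bash
python3 -c "
from h import *
to((.6478,-.0693),-96.8,.08)"
```

```text
t 18.225 pos [ 0.6475 -0.0699  0.0807] yawY -65.45 tilt [-0.    -0.001 -1.   ] shift [ 0.0006 -0.0004  0.0007] turn 0.0871 q [-0.15  0.35  1.79 -0.    1.    1.  ] F [-2.5 -2.8  7.8] T [-0.49  0.66 -0.05] w 0.131
```

Emit:
play_rows:
  motion:
    - [0,0,0.00015,0.025,0]
    - [0,0,0.00015,0.025,0]
    - [0,0,0.0001,0.02,0]
    - [0,0,0,0,0]

```text
time: 18.73
tool_pos: [0.6474, -0.0697, 0.0805]
tcp_rot: [3.141, -0.018, -0.001]
wrist_force: [-3.5, -1.6, 8.4]
width: 0.127
```

```bash
python3 -c "
from h import *
to((.6478,-.0693),-96.8,.08)"
```

```text
t 18.725 pos [ 0.6474 -0.0697  0.0805] yawY -90.65 tilt [-0.    -0.001 -1.   ] shift [ 0.0004 -0.0005  0.0005] turn 0.0171 q [-0.15  0.35  1.79 -0.    1.    1.44] F [-3.5 -1.6  8.4] T [-0.44  0.81 -0.1 ] w 0.127
```

Emit:
play_rows:
  motion:
    - [0,0,0.0001,0.008,0]
    - [0,0,0,0,0]

```text
time: 18.98
tool_pos: [0.6474, -0.0697, 0.0806]
tcp_rot: [3.139, -0.095, -0.0]
wrist_force: [-4.4, -1.2, 8.7]
width: 0.125
```

```bash
python3 -c "
from h import *
to((.6478,-.0693),-96.8,.08)"
```

```text
t 18.975 pos [ 0.6474 -0.0697  0.0806] yawY -93.48 tilt [-0.    -0.001 -1.   ] shift [ 0.0003 -0.0005  0.0006] turn 0.0092 q [-0.15  0.35  1.79 -0.    1.    1.49] F [-4.4 -1.2  8.7] T [-0.33  0.83 -0.09] w 0.125
```

Emit:
play_rows:
  motion:
    - [0,0,0.0001,0.012,0]
    - [0,0,0,0,0]

```text
time: 19.23
tool_pos: [0.6476, -0.0697, 0.0806]
tcp_rot: [3.133, -0.212, 0.0]
wrist_force: [-4.1, -0.4, 8.2]
width: 0.13
```

```bash
python3 -c "
from h import *
to((.6478,-.0693),-96.8,.08)"
```

```text
t 19.225 pos [ 0.6476 -0.0697  0.0806] yawY -97.76 tilt [ 0.    -0.001 -1.   ] shift [ 0.0002 -0.0004  0.0006] turn -0.0027 q [-0.14  0.35  1.79 -0.    1.    1.56] F [-4.1 -0.4  8.2] T [-0.31  0.71  0.26] w 0.13
```

Emit:
play_rows:
  motion:
    - [0,0,0,0.01,0]
    - [0,0,0,0,0]

```text
time: 19.48
tool_pos: [0.6476, -0.0697, 0.0806]
tcp_rot: [3.125, -0.306, 0.0]
wrist_force: [-3.6, -2.3, 9.4]
width: 0.124
```

```bash
python3 -c "
from h import *
to((.6478,-.0693),-96.8,.08)"
```

```text
t 19.475 pos [ 0.6476 -0.0697  0.0806] yawY -101.2 tilt [ 0.    -0.002 -1.   ] shift [ 0.0001 -0.0004  0.0006] turn -0.0122 q [-0.14  0.35  1.79 -0.    1.    1.62] F [-3.6 -2.3  9.4] T [-0.25  0.71  1.28] w 0.124
```

Emit:
play_rows:
  motion:
    - [0,0,0,0.012,0]
    - [0,0,0,0,0]

```text
time: 19.73
tool_pos: [0.6476, -0.0697, 0.0807]
tcp_rot: [3.111, -0.42, 0.0]
wrist_force: [-4.9, -0.7, 9.1]
width: 0.128
```

```bash
python3 -c "
from h import *
to((.6478,-.0693),-96.8,.08)"
```

```text
t 19.725 pos [ 0.6476 -0.0697  0.0807] yawY -105.37 tilt [-0.    -0.002 -1.   ] shift [ 0.0001 -0.0004  0.0007] turn -0.0238 q [-0.14  0.35  1.79 -0.    1.    1.7 ] F [-4.9 -0.7  9.1] T [-0.21  0.74  2.13] w 0.128
```

The stop is firm: torque rises from about 0 at yaw −97° to 2.1 N m at −105°, which matches the predicted seat at −96.8°. Now backing off 90° to yaw −6.8°.

Emit:
play_rows:
  motion:
    - [0,0,0,-0.02,0]
    - [0,0,-0.00015,-0.025,0]
    - [0,0,-0.00015,-0.025,0]
    - [0,0,-0.00015,-0.025,0]
    - [0,0,-0.00015,-0.025,0]

```text
time: 20.35
tool_pos: [0.6476, -0.0698, 0.0808]
tcp_rot: [3.049, 0.754, -0.0]
wrist_force: [-3.5, -2.1, 7.5]
width: 0.128
```

Emit:
play_rows:
  motion:
    - [0,0,-0.0002,-0.025,0]
    - [0,0,-0.0002,-0.025,0]
    - [0,0,-0.0002,-0.025,0]
    - [0,0,-0.0002,-0.025,0]
    - [0,0,-0.0002,-0.025,0]

```text
time: 20.98
tool_pos: [0.6478, -0.0699, 0.0816]
tcp_rot: [2.528, 1.863, -0.0]
wrist_force: [-2.3, -2.0, 5.8]
width: 0.13
```

Emit:
play_rows:
  motion:
    - [0,0,-0.0001,-0.02,0]
    - [0,0,0,0,0]
    - [0,0,0,0,0]

```text
time: 21.35
tool_pos: [0.6478, -0.07, 0.0817]
tcp_rot: [2.411, 2.012, -0.001]
wrist_force: [-1.0, -1.9, 6.1]
width: 0.122
```

```bash
python3 -c "
from h import *
to((.6478,-.0693),-6.6,.08)"
```

```text
t 21.35 pos [ 0.6478 -0.07    0.0817] yawY -10.3 tilt [ 0.001 -0.001 -1.   ] shift [ 0.0006 -0.0001  0.0017] turn -0.0103 q [-0.15  0.35  1.79 -0.    1.01  0.04] F [-1.  -1.9  6.1] T [-0.48  0.43  0.06] w 0.122
```

Emit:
play_rows:
  motion:
    - [0,0,0,-0.01,0]
    - [0,0,0,0,0]
    - [0,0,0,0,0]

```text
time: 21.72
tool_pos: [0.6478, -0.0699, 0.0818]
tcp_rot: [2.346, 2.087, -0.0]
wrist_force: [-2.5, -2.2, 6.0]
width: 0.13
```

```bash
python3 - <<'E'
from h import *
to((.6478,-.0693),-6.7,.08)
a=read_camera('side')[:,:,::-1][160:250,310:430]
b=read_camera('top')[:,:,::-1][90:220,270:430]
cv2.imwrite('pics/e.png',np.vstack([cv2.resize(a,(480,300),interpolation=2)[:,:],cv2.resize(b,(480,300),interpolation=2)]))
E
```

```text
t 21.725 pos [ 0.6478 -0.0699  0.0818] yawY -6.69 tilt [ 0.001 -0.001 -1.   ] shift [ 0.0006 -0.0001  0.0018] turn 0.0 q [-0.15  0.35  1.79 -0.    1.01 -0.03] F [-2.5 -2.2  6. ] T [-0.44  0.39  0.07] w 0.13
```

View pics/e.png

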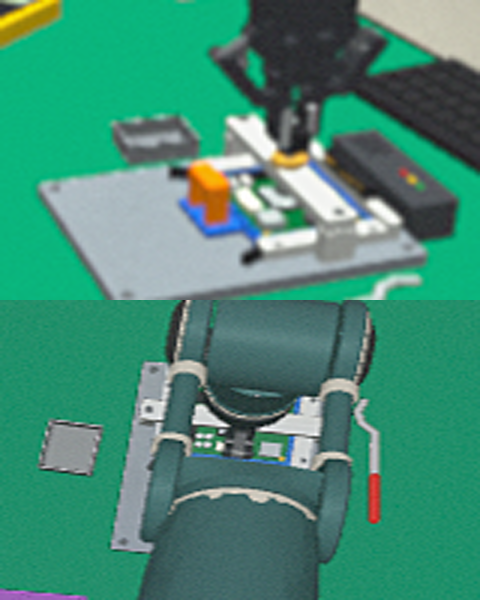

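The knob is gripped at a quarter turn back, the tray is still home, and the spanner and dish are where they were. Handing in.

```bash
python3 -c "
from workcell import *
print(finish_job())"
```

```text
the job is handed in; nothing more can be done
None
```

The tray is home, the knob was seated and backed off a quarter turn, and the arm still grips it. I handed the job in at about 22 s of the 67 s. `finish_job` reports no verdict, so the result rests on my own checks.

- **Tray:** I slid it in by the orange handle. It stopped dead against the rear stop under about 22 N, where it was expected. In the top picture the handle sits within about 1 mm of its home position. The tray edges were harder to read and agreed to about 3 mm.
- **Knob seating:** I turned it clockwise about 179° to the firm stop. Torque rose from about zero at tool yaw −97° to 2.1 N m at −105°, against a predicted seat at −96.8°.
- **Back-off:** The final tool yaw is −6.7°, which is 90° back from the seat to within about a degree. The height rose about 1.1 mm rather than the 1.5 mm of screw travel, so some play or slip of the grip along the bar is possible. I could not see the gap between foot and chip directly.
- **Regrip:** My first grip on the knob was too low and read 16.5 mm on a 12 mm bar, probably because the fingertips touched the hub. I opened, raised 5 mm and gripped again before turning.
- **Forces and bystanders:** The arm holds the knob with 50 N of grip and about 7 N at the wrist. In the last pictures the dish and the spanner are where they were. The other things on the bench were only partly in view or out of it, but the arm never went low near them.

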